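# Refit the washed inlet gauzes and click their covers home

### The arm

A 6-joint arm with a two-finger parallel gripper is mounted at the origin on a cart in front of the work surface, level with it; the furniture and walls round the work are solid. World frame = base frame: x ahead of the robot, y to its left, z up, the work surface at z = 0. Lengths are in m, angles in degrees, forces in N, time in s.
With the tool pointing down it reaches from about 0.4 to 0.825 m from the base axis. Payload 7 kg.
Tool frame: the origin (TCP) lies at the very end of the fingers, on their centre line; the grasp point (between the pads) lies 19 mm behind it (ctrl.hold_point_z is the distance from the TCP to the grasp point, in m); z points along the fingers, y is the line along which they close (so a half turn about z gives the same grasp; the last joint's range is limited). The gripper opens to 88 mm and grips with 3 to 60 N. Pads are 19 mm wide; open, the fingers measure 130 mm over their backs; the gripper's body (78 mm by 193 mm) begins 47 mm behind the grasp point.
Start: joints at [83.486, 20.546, 0.682, 0, -70.136, -16.507], TCP at [0.264, 0.621, 0.227] pointing down, gripper open.
Joint ranges: [-176.03, 176.03], [-82.01, 121.73], [-58.28, 71.71], [-173.87, 95.51], [-174.79, -0.11], [-173.66, 173.66]. Speed limits (degrees/s): [136.94, 136.94, 172.46, 180, 180, 180].

### API

Orientations are given as [roll, pitch, yaw] about the fixed x, y, z axes, in that order (R = Rz(yaw) Ry(pitch) Rx(roll)).
In Python, from plant import sensors, viewer, workorder, ctrl gives the robot as it stands.
- The arm moves only by the shell command python3 -m pendant 'ROWS'. ROWS is JSON, a list of rows, each a list of 3 entries, a list of its own where there are three numbers: the opening, from -1 (shut) to 1 (fully open), so that 0 is half open, then the shift along the tool's x, y, z in m, then the turn, a rotation vector about the tool's x, y, z in degrees. A call has 1 to 10 rows; each row is the pose to reach, as a shift and turn from the pose commanded when the call began, along the tool's axes at that moment; what a row does not reach only later rows make up. A row lasts 1/12 s, in which the tool goes at most 41.7 mm and 7.16 degrees, less where a joint would pass 70% of its speed; a pose out of reach is approached as far as the arm can. A call with a gripper value outside its range is refused whole. The fingers move at their own pace and stop on an object; the grip force is fixed at half the most. Time passes only in rows, so rows that repeat a pose let the fingers close. It gives the time, the measured TCP pose, the force, the opening and the grip force at its end, in the units of the state.
- sensors.get_obs(): the state, without advancing time (a new reading comes with each control period).
- viewer.snapshot(name): name is "scene" or "top"; returns the picture (384x512x3 uint8, red, green, blue); there is no depth.
- viewer.camera_params(name): a dict with "fx", "fy", "cx", "cy" (pixels), "dist" ([k1, k2, p1, p2, k3] as OpenCV has them; the pictures are not rectified), "extrinsics" (4x4, takes a point from world to camera coordinates). Camera axes: x right, y up, looking along -z (the intrinsics and any distortion apply to the point x, -y, -z); pixel columns grow to the right and rows downward; lengths in m; the calibration is good to about 2 mm. A picture is of the moment at which its call begins. camera_params takes no time and is no camera call.
- workorder.close_job(): hands the job in; it is judged then, once.
The state is a dict: "clock": time; "joint_pos": joint angles; "qvel": joint speeds; "tau": joint torques, N m; "tool_pos": TCP position; "orientation": TCP orientation; "force": force on the tool from outside, world axes, zero at the start; "moment": the same for the moment, N m; "opening": finger opening in m; "gripper_force": force on a finger pad.
Only numpy, scipy, OpenCV 4.12 (cv2) and the standard library are available. Lean on these libraries where they do the work, as an engineer would, in place of code of your own. Each camera call takes 0.05 s, during which the arm holds its last target. There are 200 camera calls.

### The job

Refit the washed air-inlet filters on the manifold: slip every gauze cone on the bench down over the cage of an inlet of its own until it sits fully home on the manifold, and set one cover over each. Then press every one of these covers down square with the seating cup until its three catches click over the flange - never push a cover home with the bare gripper - and stand the seating cup back upright on its rubber pad.

Things in the scene. Friction and masses are not known exactly. Their poses are not given: they have to be found in the camera images.
- manifold: Grey cast aluminium block 262 (own y) x 104 (own x) x 30 mm high, fixed on the bench; origin at the centre of its underside. On its flat top stand three like inlets in a row, 80 mm apart along its y axis. Any gauze and any cover fits any inlet.
- inlet_1 (a point): Inlet at the manifold's +y end: point on the block's top face, on the axis of a fixed upright perforated steel cage. The cage is a cone 68 mm high, 40 mm across at its foot, 21 mm near its bevelled top. Round it, 31 mm from the axis, three sprung steel catches 120 degrees apart, 16 mm high, with sloping tops, give outward up to 6 mm; their housings reach 49 mm from the axis.
- inlet_2 (a point): Middle inlet, like inlet_1: point on the manifold's top face, on its cage's axis.
- inlet_3 (a point): Inlet at the manifold's -y end, like inlet_1: point on the manifold's top face, on its cage's axis.
- gauze_a_mid (a point): Centre, half-way up, of a gauze: hollow brass-wire cone with steel hoops, open below, 96 mm high, upright, foot 48 mm below this point. Outside 50 mm across at the foot, 32 mm at 72 mm up, wall 3 mm: clears the cage by 2 mm all round when home. Grip knob on top, 22 mm across, 74 to 96 mm above the foot. 0.1 kg. Home when its foot rests on the manifold's face, coaxial with an inlet.
- gauze_b_mid (a point): Centre of another gauze, the same as gauze_a. Two or three gauzes are there; an absent one reads None from the start.
- gauze_c_mid (a point): Centre of another gauze, the same as gauze_a.
- cover_a_mid (a point): Centre, half-way up, of a cover: hollow grey steel cone, open below, 120 mm high, upright, foot 60 mm below this point. Foot flange 68 mm across, 3 mm thick; cone 59 mm across at the foot, 34 mm at 98 mm up, wall 2.5 mm: clears a seated gauze by 2 mm. Solid grip neck 32 mm across, flat on top, 98 to 120 mm above the foot. 0.1 kg.
- cover_b_mid (a point): Centre of another cover, the same as cover_a. Set down over an inlet, a cover stops with its flange on the catches' slopes, 8 to 10 mm above home; pressed square with about 8 to 14 N on top it snaps past them and its flange rests on the manifold's face, under the catches.
- cover_c_mid (a point): Centre of another cover, the same as cover_a. Three covers are always there; with two gauzes one cover is a spare.
- seating_cup_mid (a point): Centre, half-way up, of the seating cup: black nylon cup, mouth down, wooden handle on top, 78 mm high, upright, rim 39 mm below this point. Cup 50 mm across, 22 mm high; recess below 37 mm across, 12 mm deep, goes over a cover's neck and bears with its flat floor on the neck's top. Handle 28 mm across, 22 to 78 mm above the rim. 0.18 kg.
- tool_pad: Black rubber pad, 100 x 100 x 4 mm, fixed flat on the bench; origin at the centre of its underside. The seating cup stands on it at the start.

How it is judged:
By the outcome, as a careful person would: the job done as asked, in the order asked, and still so for the second after the job is handed in, with the robot touching nothing.
Of gauze_a, gauze_b, gauze_c only 2 to 3 are there at a start; the rules pass over those that are not, and their reading is None.
At some moment in a run one of gauze_a, gauze_b, gauze_c, seating_cup may be knocked a few centimetres aside while the robot is not near it.
It also fails if it takes over 210 s, if anything falls off the work surface, if the arm or the gripper's body presses on something with over 40 N, if the wrist force passes 120 N, or if a joint passes its speed limit or range.

## Working session

There is one attempt and no reset: what is moved stays moved. The work goes in short steps, Python scripts to look and compute and a shell command to move; the robot and the scene stay as the last step left them, time stands still between calls to the robot, and variables do not carry over. Pictures are saved under pics/ and viewed, at most 14 in all, crops included, and the job is handed in when it is done.

```bash
ls; mkdir -p pics; python3 - <<'E'
from plant import sensors, viewer, ctrl
import cv2
for n in("scene","top"):
    cv2.imwrite(f"pics/{n}0.png",cv2.cvtColor(viewer.snapshot(n),cv2.COLOR_RGB2BGR)); p=viewer.camera_params(n); print(p)
print(sensors.get_obs(),ctrl.hold_point_z)
E
```

```text
pics
{'fx': 365.7431090818313, 'fy': 365.7431090818313, 'cx': 253.31955538455463, 'cy': 188.324613077877, 'dist': array([-0.08325753,  0.        ,  0.        ,  0.        ,  0.        ]), 'extrinsics': array([[ 0.88028623, -0.47440789, -0.00577151, -0.48674362],
       [ 0.22526531,  0.40722238,  0.88511325, -0.16423464],
       [-0.41755442, -0.78045313,  0.4653399 , -0.98855723],
       [ 0.        ,  0.        ,  0.        ,  1.        ]])}
{'fx': 442.3152786824021, 'fy': 442.3152786824021, 'cx': 255.83501480915186, 'cy': 186.5991823753227, 'dist': array([-0.08670332,  0.        ,  0.        ,  0.        ,  0.        ]), 'extrinsics': array([[-0.01705778, -0.99984289,  0.00482017, -0.03412271],
       [ 0.9972157 , -0.01666255,  0.07268574, -0.53383966],
       [-0.07259401,  0.00604661,  0.99734325, -1.33565815],
       [ 0.        ,  0.        ,  0.        ,  1.        ]])}
{'clock': 0.1, 'joint_pos': array([ 8.34846967e+01,  2.05881643e+01,  6.40678003e-01, -1.75600578e-02,
       -7.01351675e+01, -1.65070183e+01]), 'qvel': array([ 0.031487  , -0.02545536,  0.10380356,  0.12624723, -0.11486298,
       -0.07779824]), 'tau': array([-1.68252202e-03, -5.84162378e+01,  2.93753153e+01,  7.01549873e+00,
        1.02076720e-02, -4.90894911e-05]), 'tool_pos': array([0.2638414 , 0.62084481, 0.22572009]), 'orientation': array([ 1.79916062e+02, -7.65865508e-03, -2.30282949e+01]), 'force': array([-0.21097236, -0.30110145,  1.15452496]), 'moment': array([-0.01058837, -0.00872207,  0.0185023 ]), 'gripper_force': 0.0, 'opening': 0.08770685427096582} 0.0188
```

View pics/scene0.png

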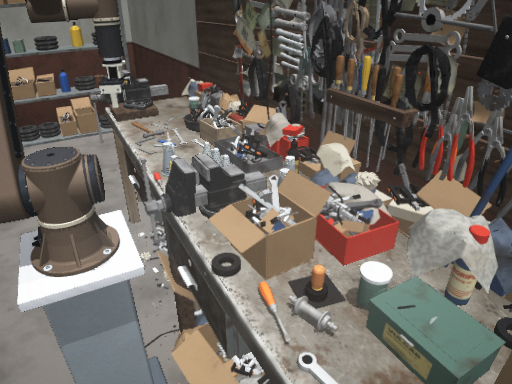

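View pics/top0.png

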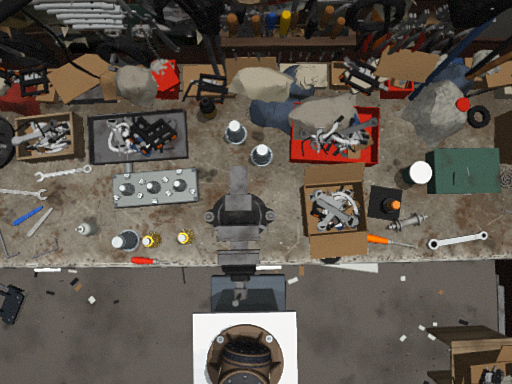

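Scene: cup with orange handle at about (318,280). Most of the work area is hidden behind the vise. Top: manifold with inlets near (127,187), (152,187) and (178,185), gauzes near (152,241) and (185,238), covers near (125,240), (235,130) and (262,153), cup near (393,205). I'll zoom in next.

```bash
python3 - <<'E'
import cv2
t=cv2.imread("pics/top0.png")
cv2.imwrite("pics/t1.png",cv2.resize(t[110:270,70:280],None,fx=3.75,fy=3.75,interpolation=cv2.INTER_CUBIC))
s=cv2.imread("pics/scene0.png")
cv2.imwrite("pics/s1.png",cv2.resize(s[80:230,100:310],None,fx=3.75,fy=3.75,interpolation=cv2.INTER_CUBIC))
E
```

```text
(no output)
```

View pics/t1.png

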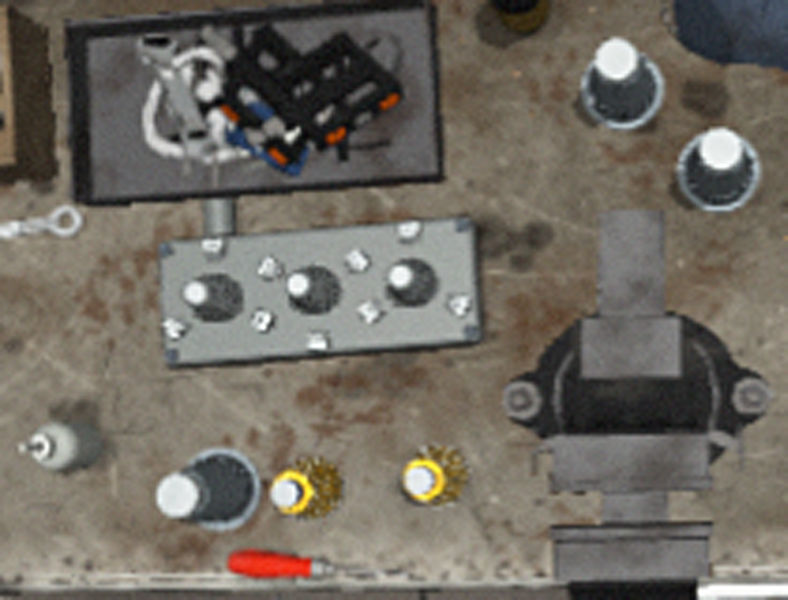

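View pics/s1.png

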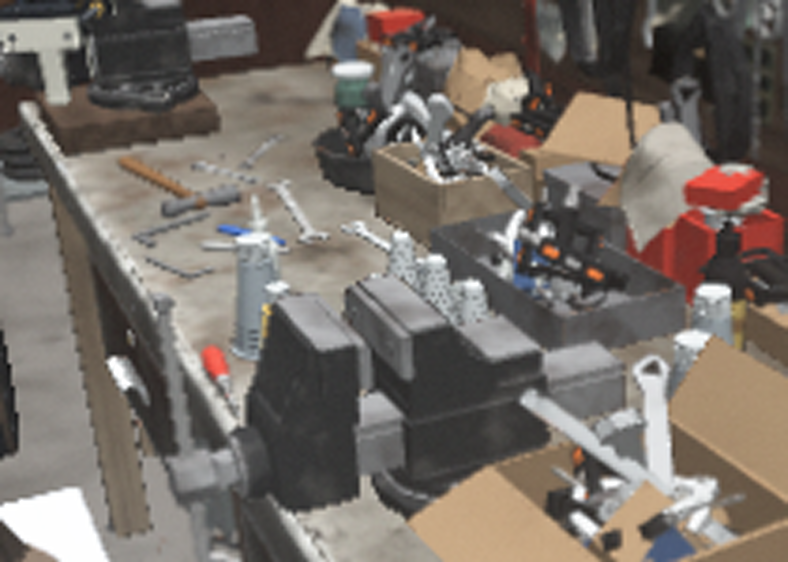

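The zoomed top view shows two gauzes (yellow collars, knobs at crop (293,492) and (423,480)), three covers with white necks, and a clutter bottle at crop (60,445). The zoomed scene view shows the vise standing tall between the covers and the manifold.

```bash
cat > h.py <<'E'
import cv2,numpy as np
from plant import sensors,viewer
def ray(n,uv,z):
    p=viewer.camera_params(n);K=np.array([[p['fx'],0,p['cx']],[0,p['fy'],p['cy']],[0,0,1]])
    x,y=cv2.undistortPoints(np.array([[uv]],float),K,p['dist'])[0,0]
    E=p['extrinsics'];R=E[:3,:3];c=-R.T@E[:3,3];d=R.T@np.array([x,-y,-1])
    return c+d*(z-c[2])/d[2]
def proj(n,P):
    p=viewer.camera_params(n);E=p['extrinsics'];q=E[:3,:3]@np.array(P)+E[:3,3]
    K=np.array([[p['fx'],0,p['cx']],[0,p['fy'],p['cy']],[0,0,1]])
    return cv2.projectPoints(np.array([[q[0],-q[1],-q[2]]]),np.zeros(3),np.zeros(3),K,p['dist'])[0].ravel()
def blob(im,uv,r=8,th=0.6,sat=60,orange=False):
    "weighted centroid of the bright low-saturation (or orange) blob nearest uv"
    u,v=map(int,uv);w=im[v-r:v+r+1,u-r:u+r+1]
    hsv=cv2.cvtColor(w,cv2.COLOR_RGB2HSV);g=hsv[...,2].astype(float)
    m=((hsv[...,0]<22)&(hsv[...,1]>130)&(g>90)) if orange else ((g>th*g.max())&(hsv[...,1]<sat))
    n,l,s,c=cv2.connectedComponentsWithStats(m.astype(np.uint8))
    if n<2:return None,0
    k=max(range(1,n),key=lambda i:s[i,4]-4*np.hypot(*(c[i]-r)))
    return c[k]+[u-r,v-r],s[k,4]
E
python3 - <<'E'
from h import *
im=viewer.snapshot("top")
cv2.imwrite("pics/top1.png",im[...,::-1])
def cr(a,b):return 70+a/3.75,110+b/3.75
for nm,c,z,r in [("i1",(195,293),.098,5),("i2",(299,286),.098,5),("i3",(401,276),.098,5),("ga",(286,493),.096,6),("gb",(420,480),.096,6),("c1",(178,496),.12,8),("c2",(615,60),.12,8),("c3",(721,150),.12,8)]:
    for th in(.75,.85):
        uv,n=blob(im,cr(*c),r,th); print(nm,np.round(uv,2),n,np.round(ray("top",uv,z),4))
uv,n=blob(im,(394,205),10,orange=True);print("cup",uv,n,ray("top",uv,.078))
s=viewer.snapshot("scene")
uv,n=blob(s,(318,280),20,orange=True);print("cup scene",uv,n,[ray("scene",uv,z) for z in(.05,.078)])
for nm,uv in[("visejaw",(215,460)),("pad",())]:
    if uv: print(ray("top",cr(630,460),.15))
for c in[(161,245),(473,218),(480,340),(168,365)]: print("man",np.round(ray("top",cr(*c),.03),3))
E
```

```text
i1 [121.65 187.65] 26 [0.5309 0.3471 0.098 ]
i1 [121.67 187.67] 18 [0.5309 0.3471 0.098 ]
i2 [148.91 185.22] 23 [0.5367 0.2671 0.098 ]
i2 [148.79 185.37] 19 [0.5362 0.2675 0.098 ]
i3 [176.29 183.  ] 24 [0.5418 0.1873 0.098 ]
i3 [176.1  183.05] 20 [0.5416 0.1878 0.098 ]
ga [145.41 241.14] 37 [0.3754 0.2781 0.096 ]
ga [145.53 241.19] 32 [0.3753 0.2777 0.096 ]
gb [181.07 237.81] 42 [0.3836 0.1747 0.096 ]
gb [181.08 237.71] 38 [0.3839 0.1747 0.096 ]
c1 [116.6  241.62] 94 [0.3761 0.3548 0.12  ]
c1 [116.61 241.73] 83 [0.3758 0.3547 0.12  ]
c2 [233.84 125.3 ] 90 [0.7033 0.0176 0.12  ]
c2 [233.75 125.39] 80 [0.703  0.0178 0.12  ]
c3 [261.85 149.2 ] 94 [ 0.6326 -0.0615  0.12  ]
c3 [261.6  149.32] 84 [ 0.6323 -0.0608  0.12  ]
cup [395.43835616 204.47945205] 73 [ 0.46910152 -0.45412666  0.078     ]
cup scene [317.66216216 278.77027027] 222 [array([ 0.46894552, -0.45708284,  0.05      ]), array([ 0.44785316, -0.48132816,  0.078     ])]
[0.39752524 0.00885952 0.15      ]
man [0.574 0.395 0.03 ]
man [0.592 0.138 0.03 ]
man [0.493 0.133 0.03 ]
man [0.476 0.389 0.03 ]
```

```bash
python3 -m pendant '[[1,[0.118,0.136,-0.02],[0,0,35]],[1,[0.236,0.272,-0.023],[0,0,67]],[1,[0.236,0.272,-0.023],[0,0,67]],[1,[0.236,0.272,-0.023],[0,0,67]],[1,[0.236,0.272,-0.023],[0,0,67]],[1,[0.236,0.272,-0.023],[0,0,67]],[1,[0.236,0.272,-0.023],[0,0,67]],[1,[0.236,0.272,-0.023],[0,0,67]],[1,[0.236,0.272,-0.023],[0,0,67]],[1,[0.236,0.272,-0.023],[0,0,67]]]'
python3 -m pendant '[[1,[0,0,0],[0,0,0]],[1,[0,0,0],[0,0,0]],[1,[0,0,0],[0,0,0]],[1,[0,0,0],[0,0,0]]]'
python3 - <<'E'
from h import *
im=viewer.snapshot("top");cv2.imwrite("pics/top2.png",cv2.resize(im[110:270,70:280],None,fx=3,fy=3)[...,::-1])
o=sensors.get_obs();print(o['tool_pos'],o['orientation'],o['joint_pos'])
E
```

```text
clock: 1.03
tool_pos: [0.3753, 0.2744, 0.2503]
orientation: [-180.0, 0.0, -90.6]
force: [-0.2, 0.5, -0.6]
opening: 0.088
gripper_force: 0.0
clock: 1.37
tool_pos: [0.3746, 0.2793, 0.2493]
orientation: [180.0, -0.0, -89.9]
force: [0.9, -0.1, 0.0]
opening: 0.088
gripper_force: 0.0
[0.37457834 0.279269   0.24925257] [ 1.79980452e+02 -3.30818156e-02 -8.98990802e+01] [ 6.09424844e+01 -3.59426576e-01 -2.22826524e+01 -1.02664173e-03
 -6.81151881e+01 -6.08411873e+01]
```

View pics/top2.png

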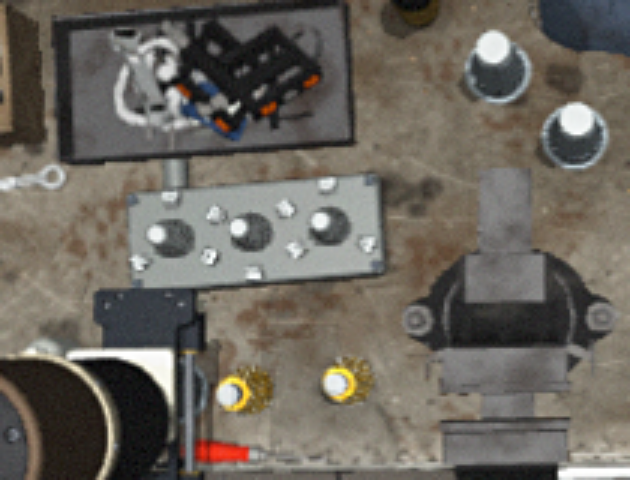

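The view shows the gripper above and to the left of gauze a, the offset being parallax. Nothing has been disturbed. Descending and gripping.

```bash
python3 -m pendant '[[1,[0.001,-0.001,0.04],[0,0,0]],[1,[0.001,-0.001,0.08],[0,0,0]],[1,[0.001,-0.001,0.12],[0,0,0]],[1,[0.001,-0.001,0.15],[0,0,0]],[1,[0.001,-0.001,0.17],[0,0,0]],[1,[0.001,-0.001,0.184],[0,0,0]],[1,[0.001,-0.001,0.184],[0,0,0]],[1,[0.001,-0.001,0.184],[0,0,0]],[-0.5,[0.001,-0.001,0.184],[0,0,0]],[-1,[0.001,-0.001,0.184],[0,0,0]]]'
python3 -m pendant '[[-1,[0,0,0],[0,0,0]],[-1,[0,0,0],[0,0,0]],[-1,[0,0,0],[0,0,0]],[-1,[0,0,0],[0,0,0]],[-1,[0,0,0],[0,0,0]],[-1,[0,0,0],[0,0,0]],[-1,[0,0,0],[0,0,0]],[-1,[0,0,0],[0,0,0]]]'
```

```text
clock: 2.25
tool_pos: [0.3763, 0.2786, 0.0667]
orientation: [-179.9, 0.1, -90.0]
force: [0.2, 0.4, -0.7]
opening: 0.0791
gripper_force: 0.0
clock: 2.92
tool_pos: [0.3759, 0.2776, 0.0656]
orientation: [-180.0, -0.0, -90.0]
force: [-0.2, -0.2, -0.1]
opening: 0.0311
gripper_force: 29.7
```

The opening of 31 mm means the fingertips hold the cone below the knob. I'll regrip 11 mm higher.

```bash
python3 -m pendant '[[0.2,[0,0,0],[0,0,0]],[0.2,[0,0,0],[0,0,0]],[0.2,[0,0,0],[0,0,0]],[0.2,[0,0,-0.011],[0,0,0]],[0.2,[0,0,-0.011],[0,0,0]],[0.2,[0,0,-0.011],[0,0,0]],[-1,[0,0,-0.011],[0,0,0]],[-1,[0,0,-0.011],[0,0,0]],[-1,[0,0,-0.011],[0,0,0]],[-1,[0,0,-0.011],[0,0,0]]]'
python3 -m pendant '[[-1,[0,0,0],[0,0,0]],[-1,[0,0,0],[0,0,0]],[-1,[0,0,0],[0,0,0]],[-1,[0,0,0],[0,0,0]],[-1,[0,0,0],[0,0,0]],[-1,[0,0,0],[0,0,0]]]'
```

```text
clock: 3.75
tool_pos: [0.3757, 0.2774, 0.0763]
orientation: [180.0, -0.0, -90.0]
force: [-0.9, -0.3, 0.3]
opening: 0.0317
gripper_force: 0.0
clock: 4.25
tool_pos: [0.3758, 0.2775, 0.0765]
orientation: [180.0, -0.0, -90.0]
force: [-0.7, 0.3, -0.2]
opening: 0.0211
gripper_force: 30.0
```

```bash
python3 -m pendant '[[-1,[0,0,-0.015],[0,0,0]],[-1,[0,0,-0.05],[0,0,0]],[-1,[0,0,-0.09],[0,0,0]],[-1,[0,0,-0.13],[0,0,0]],[-1,[0,0,-0.15],[0,0,0]],[-1,[0,-0.02,-0.15],[0,0,-7]],[-1,[-0.01,-0.04,-0.15],[0,0,-14]],[-1,[-0.02,-0.07,-0.15],[0,0,-21]],[-1,[-0.04,-0.10,-0.15],[0,0,-28]],[-1,[-0.05,-0.13,-0.15],[0,0,-35]]]'
python3 - <<'E'
from plant import sensors
o=sensors.get_obs();print(o['tool_pos'],o['orientation'],o['opening'])
E
```

```text
clock: 5.08
tool_pos: [0.5072, 0.3288, 0.2266]
orientation: [-180.0, 0.0, -54.6]
force: [0.2, 0.9, -0.6]
opening: 0.0212
gripper_force: 30.0
[0.50723125 0.32876246 0.22657303] [-1.79958949e+02  1.64903103e-02 -5.46463463e+01] 0.021151789313044976
```

```bash
python3 -m pendant '[[-1,[0,0,0],[0,0,-7]],[-1,[0,0,0],[0,0,-14]],[-1,[0,0,0],[0,0,-21]],[-1,[0,0,0],[0,0,-28]],[-1,[0,0,0],[0,0,-35]],[-1,[0,0,0],[0,0,-42]],[-1,[0,0,0],[0,0,-49]],[-1,[0,0,0],[0,0,-55]],[-1,[0,0,0],[0,0,-55]],[-1,[0,0,0],[0,0,-55]]]'
python3 - <<'E'
from h import *
o=sensors.get_obs();print(o['tool_pos'],o['orientation'],o['opening'])
im=viewer.snapshot("top");cv2.imwrite("pics/top3.png",cv2.resize(im[110:270,50:260],None,fx=3,fy=3)[...,::-1])
E
```

```text
clock: 5.92
tool_pos: [0.5057, 0.3274, 0.2263]
orientation: [180.0, 0.0, -0.2]
force: [0.2, 0.6, -1.1]
opening: 0.0215
gripper_force: 30.0
[0.50571246 0.32744706 0.22633274] [ 1.79984438e+02  1.95920210e-02 -2.15696181e-01] 0.021521759447406027
```

View pics/top3.png

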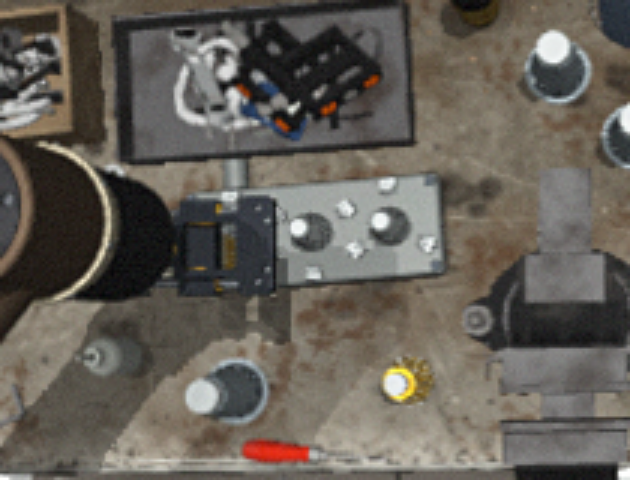

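The view shows the gripper by the left inlet with the gauze below it. Inlets 2 and 3 are at crop (303,230) and (382,225), with gauze b and the covers unmoved. Now aligning over inlet 1 and lowering.

```bash
python3 -m pendant '[[-1,[0.012,-0.010,0],[0,0,0]],[-1,[0.025,-0.0195,0],[0,0,0]],[-1,[0.025,-0.0195,0],[0,0,0]],[-1,[0.025,-0.0195,0],[0,0,0]],[-1,[0.025,-0.0195,0.02],[0,0,0]],[-1,[0.025,-0.0195,0.04],[0,0,0]],[-1,[0.025,-0.0195,0.055],[0,0,0]],[-1,[0.025,-0.0195,0.07],[0,0,0]],[-1,[0.025,-0.0195,0.08],[0,0,0]],[-1,[0.025,-0.0195,0.09],[0,0,0]]]'
python3 -m pendant '[[-1,[0,0,0.008],[0,0,0]],[-1,[0,0,0.015],[0,0,0]],[-1,[0,0,0.022],[0,0,0]],[-1,[0,0,0.025],[0,0,0]],[-1,[0,0,0.025],[0,0,0]]]'
```

```text
clock: 6.8
tool_pos: [0.5304, 0.3467, 0.1359]
orientation: [180.0, 0.0, -0.1]
force: [-0.5, 1.1, -1.3]
opening: 0.0211
gripper_force: 30.0
clock: 7.22
tool_pos: [0.5308, 0.3469, 0.1109]
orientation: [180.0, 0.0, -0.0]
force: [-0.9, -0.3, -1.0]
opening: 0.0212
gripper_force: 30.0
```

Forces stay low at 4 mm above home. Lower the last part, then release and rise.

```bash
python3 -m pendant '[[-1,[0,0,0.002],[0,0,0]],[-1,[0,0,0.004],[0,0,0]],[-1,[0,0,0.0045],[0,0,0]],[-1,[0,0,0.0045],[0,0,0]]]'
python3 -m pendant '[[0,[0,0,0],[0,0,0]],[0,[0,0,0],[0,0,0]],[0,[0,0,0],[0,0,0]],[0,[0,0,0],[0,0,0]],[0,[0,0,-0.02],[0,0,0]],[0,[0,0,-0.05],[0,0,0]],[0,[0,0,-0.09],[0,0,0]],[0,[0,0,-0.12],[0,0,0]],[0,[0,0,-0.14],[0,0,0]],[0,[0,0,-0.14],[0,0,0]]]'
```

```text
clock: 7.55
tool_pos: [0.531, 0.3471, 0.1072]
orientation: [-180.0, -0.0, -0.0]
force: [0.1, -0.1, -0.1]
opening: 0.0213
gripper_force: 30.0
clock: 8.38
tool_pos: [0.5328, 0.3484, 0.2531]
orientation: [-179.7, -0.4, 0.0]
force: [0.7, 1.0, 0.8]
opening: 0.0436
gripper_force: 0.0
```

```bash
python3 -m pendant '[[0.2,[-0.015,0.017,0],[0,0,7]],[0.2,[-0.03,0.034,0],[0,0,14]],[0.2,[-0.045,0.052,0],[0,0,21]],[0.2,[-0.06,0.07,0],[0,0,28]],[0.2,[-0.075,0.088,0],[0,0,35]],[0.2,[-0.09,0.105,0],[0,0,42]],[0.2,[-0.105,0.122,0],[0,0,49]],[0.2,[-0.12,0.14,0],[0,0,56]],[0.2,[-0.135,0.157,0],[0,0,63]],[0.2,[-0.147,0.172,0],[0,0,70]]]'
python3 -m pendant '[[0.2,[0,0,0],[0,0,7]],[0.2,[0,0,0],[0,0,14]],[0.2,[0,0,0],[0,0,20]],[0.2,[0,0,0],[0,0,20]],[0.2,[0,0,0],[0,0,20]]]'
python3 - <<'E'
from h import *
o=sensors.get_obs();print(o['tool_pos'],o['orientation'],o['opening'])
im=viewer.snapshot("top");cv2.imwrite("pics/top4.png",im[...,::-1])
for nm,g,z in[("g1",(.531,.347,.126),.126),("i2",(.5365,.267,.098),.098),("i3",(.5417,.1875,.098),.098),("gb",(.384,.1747,.096),.096),("c1",(.376,.3548,.12),.12)]:
    uv,n=blob(im,proj("top",g),6,.8);print(nm,uv,n,uv is not None and ray("top",uv,z))
E
```

```text
clock: 9.22
tool_pos: [0.3826, 0.1738, 0.2468]
orientation: [180.0, 0.0, -70.4]
force: [0.5, -0.1, 0.3]
opening: 0.0525
gripper_force: 0.0
clock: 9.63
tool_pos: [0.3837, 0.175, 0.2469]
orientation: [180.0, 0.0, -89.8]
force: [-0.1, 0.3, 0.2]
opening: 0.0527
gripper_force: 0.0
[0.38365215 0.17496659 0.24693624] [ 1.79995410e+02  1.33377053e-03 -8.98307770e+01] 0.05274103346886206
g1 [118.6   187.725] 40 [0.52874451 0.34750703 0.126     ]
i2 [148.91304348 185.2173913 ] 23 [0.53666561 0.26709595 0.098     ]
i3 [176.09090909 183.09090909] 22 [0.54150472 0.18786158 0.098     ]
gb [181.62068966 237.86206897] 29 [0.38347246 0.17313599 0.096     ]
c1 [116.14906832 241.25465839] 161 [0.37715244 0.3560882  0.12      ]
```

```bash
python3 -m pendant '[[0.2,[0,0,0.04],[0,0,0]],[0.2,[0,0,0.08],[0,0,0]],[0.2,[0,0,0.12],[0,0,0]],[0.2,[0,0,0.15],[0,0,0]],[0.2,[0,0,0.17],[0,0,0]],[0.2,[0,0,0.17],[0,0,0]],[0.2,[0,0,0.17],[0,0,0]],[-1,[0,0,0.17],[0,0,0]],[-1,[0,0,0.17],[0,0,0]],[-1,[0,0,0.17],[0,0,0]]]'
python3 -m pendant '[[-1,[0,0,0],[0,0,0]],[-1,[0,0,0],[0,0,0]],[-1,[0,0,0],[0,0,0]],[-1,[0,0,0],[0,0,0]],[-1,[0,0,0],[0,0,0]]]'
```

```text
clock: 10.52
tool_pos: [0.3845, 0.1759, 0.0785]
orientation: [-179.9, 0.1, -90.0]
force: [-0.0, -0.5, -0.6]
opening: 0.0379
gripper_force: 0.0
clock: 10.93
tool_pos: [0.384, 0.1753, 0.0774]
orientation: [-180.0, 0.0, -90.0]
force: [-0.3, 0.6, 3.8]
opening: 0.0214
gripper_force: 30.0
```

```bash
python3 -m pendant '[[-1,[0,0,-0.015],[0,0,0]],[-1,[0,0,-0.05],[0,0,0]],[-1,[0,0,-0.09],[0,0,0]],[-1,[0,0,-0.13],[0,0,0]],[-1,[0,0,-0.15],[0,0,0]],[-1,[0,-0.025,-0.15],[0,0,-7]],[-1,[-0.002,-0.06,-0.15],[0,0,-14]],[-1,[-0.006,-0.09,-0.15],[0,0,-21]],[-1,[-0.01,-0.125,-0.15],[0,0,-28]],[-1,[-0.012,-0.155,-0.15],[0,0,-35]]]'
python3 -m pendant '[[-1,[0,0,0],[0,0,-7]],[-1,[0,0,0],[0,0,-14]],[-1,[0,0,0],[0,0,-21]],[-1,[0,0,0],[0,0,-28]],[-1,[0,0,0],[0,0,-35]],[-1,[0,0,0],[0,0,-42]],[-1,[0,0,0],[0,0,-49]],[-1,[0,0,0],[0,0,-55]],[-1,[0,0,0],[0,0,-55]],[-1,[0,0,0],[0,0,-55]]]'
python3 -m pendant '[[-1,[0,0,0],[0,0,0]],[-1,[0,0,0],[0,0,0]]]'
```

```text
clock: 11.77
tool_pos: [0.5405, 0.1871, 0.2265]
orientation: [180.0, 0.0, -54.7]
force: [-0.8, 0.9, -0.9]
opening: 0.0211
gripper_force: 30.0
clock: 12.6
tool_pos: [0.5385, 0.1869, 0.2266]
orientation: [180.0, 0.0, -0.2]
force: [0.3, -0.1, -0.1]
opening: 0.0212
gripper_force: 30.0
clock: 12.77
tool_pos: [0.5387, 0.187, 0.2269]
orientation: [180.0, 0.0, -0.2]
force: [0.6, 1.4, -0.5]
opening: 0.021
gripper_force: 30.0
```

```bash
python3 -m pendant '[[-1,[0.003,-0.0005,0.0],[0,0,0]],[-1,[0.003,-0.0005,0.02],[0,0,0]],[-1,[0.003,-0.0005,0.04],[0,0,0]],[-1,[0.003,-0.0005,0.055],[0,0,0]],[-1,[0.003,-0.0005,0.07],[0,0,0]],[-1,[0.003,-0.0005,0.085],[0,0,0]],[-1,[0.003,-0.0005,0.095],[0,0,0]],[-1,[0.003,-0.0005,0.105],[0,0,0]],[-1,[0.003,-0.0005,0.113],[0,0,0]],[-1,[0.003,-0.0005,0.115],[0,0,0]]]'
python3 -m pendant '[[-1,[0,0,0.002],[0,0,0]],[-1,[0,0,0.004],[0,0,0]],[-1,[0,0,0.0045],[0,0,0]],[-1,[0,0,0.0045],[0,0,0]]]'
python3 -m pendant '[[0,[0,0,0],[0,0,0]],[0,[0,0,0],[0,0,0]],[0,[0,0,0],[0,0,0]],[0,[0,0,0],[0,0,0]],[0,[0,0,-0.02],[0,0,0]],[0,[0,0,-0.05],[0,0,0]],[0,[0,0,-0.09],[0,0,0]],[0,[0,0,-0.12],[0,0,0]],[0,[0,0,-0.14],[0,0,0]],[0,[0,0,-0.14],[0,0,0]]]'
```

```text
clock: 13.6
tool_pos: [0.5414, 0.1872, 0.1108]
orientation: [180.0, 0.1, -0.0]
force: [0.5, -0.3, -0.7]
opening: 0.0209
gripper_force: 30.0
clock: 13.93
tool_pos: [0.542, 0.1877, 0.108]
orientation: [-180.0, -0.0, -0.0]
force: [-0.5, -0.3, -0.4]
opening: 0.0211
gripper_force: 30.0
clock: 14.77
tool_pos: [0.544, 0.1885, 0.2532]
orientation: [-179.8, -0.4, 0.0]
force: [1.3, 0.8, 0.8]
opening: 0.0439
gripper_force: 0.0
```

```bash
python3 - <<'E'
from h import *
im=viewer.snapshot("top")[...,::-1].copy();s=viewer.snapshot("scene")[...,::-1].copy()
for x,y,c in[(.703,.018,(0,255,0)),(.6325,-.061,(255,0,255))]:
    for n,i in(("top",im),("scene",s)):
        for a in([.0965,.039],[.039,.0965]):
            pts=[proj(n,(x+sx*a[0],y+sy*a[1],.165)) for sx,sy in((1,1),(1,-1),(-1,-1),(-1,1))]
            cv2.polylines(i,[np.array(pts).round().astype(int)],True,c,1)
a=cv2.resize(im[60:230,150:350],None,fx=3,fy=3);b=cv2.resize(s[100:250,200:400],None,fx=3,fy=3)[:300]
cv2.imwrite("pics/c4.png",a);cv2.imwrite("pics/c5.png",cv2.resize(s[90:230,220:360],None,fx=4,fy=4))
for nm,g,z in[("g3",(.5417,.1877,.126),.126),("g1",(.531,.347,.126),.126)]:
    uv,n=blob(im[...,::-1],proj("top",g),6,.8);print(nm,uv,n,uv is not None and ray("top",uv,z))
E
```

```text
g3 [168.6 178.2] 5 [0.55342308 0.20424274 0.126     ]
g1 None 0 False
```

View pics/c4.png

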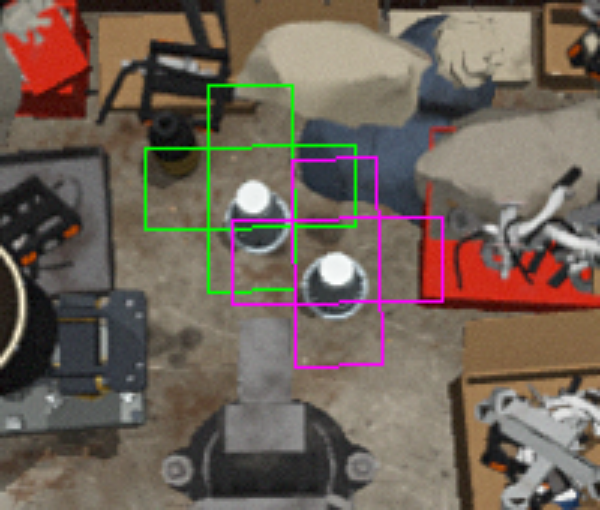

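View pics/c5.png

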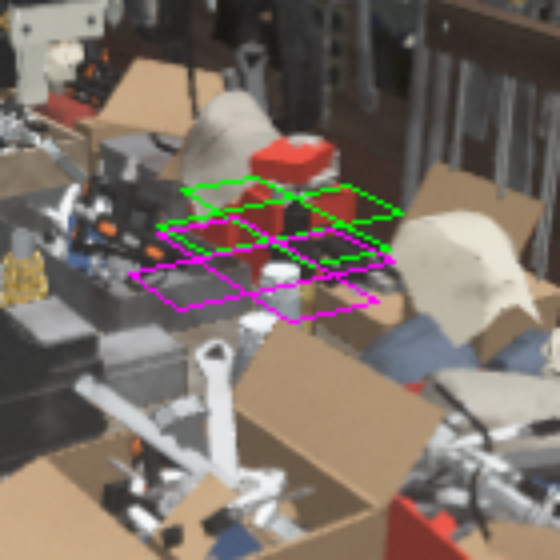

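The pictures show the c3 cover at top crop (335,270). Its x-wise gripper footprint (magenta) crosses only low blue cloth, so yaw -90 is clear. Fetching c3 that way.

```bash
python3 -m pendant '[[0.5,[0.01,0.025,-0.03],[0,0,7]],[0.5,[0.02,0.05,-0.04],[0,0,14]],[0.5,[0.03,0.075,-0.04],[0,0,21]],[0.5,[0.04,0.10,-0.04],[0,0,28]],[0.5,[0.05,0.125,-0.04],[0,0,35]],[0.5,[0.06,0.15,-0.04],[0,0,42]],[0.5,[0.07,0.175,-0.04],[0,0,49]],[0.5,[0.08,0.20,-0.04],[0,0,56]],[0.5,[0.085,0.225,-0.04],[0,0,63]],[0.5,[0.091,0.249,-0.04],[0,0,70]]]'
python3 -m pendant '[[0.5,[0,0,0],[0,0,7]],[0.5,[0,0,0],[0,0,14]],[0.5,[0,0,0],[0,0,20]],[0.5,[0,0,0],[0,0,20]],[0.5,[0,0,0],[0,0,20]],[0.5,[0,0,0],[0,0,20]]]'
python3 - <<'E'
from h import *
im=viewer.snapshot("top")
for nm,g,z in[("g3",(.5417,.1877,.126),.126),("g1",(.531,.347,.126),.126),("c3",(.632,-.061,.12),.12),("c1",(.376,.3548,.12),.12)]:
    uv,n=blob(im,proj("top",g),7,.8);print(nm,uv,n,uv is not None and ray("top",uv,z))
E
```

```text
clock: 15.7
tool_pos: [0.6323, -0.0629, 0.2855]
orientation: [179.8, 0.0, -70.4]
force: [0.8, 0.1, 0.5]
opening: 0.0659
gripper_force: 0.0
clock: 16.2
tool_pos: [0.6324, -0.0614, 0.2867]
orientation: [179.9, -0.0, -89.8]
force: [0.5, 0.9, -0.8]
opening: 0.066
gripper_force: 0.0
g3 None 0 False
g1 [118.63414634 187.80487805] 41 [0.52851527 0.34740722 0.126     ]
c3 [261.72 146.2 ] 25 [ 0.641315   -0.06130865  0.12      ]
c1 [116.65934066 241.52747253] 91 [0.37636654 0.35461875 0.12      ]
```

```bash
python3 -m pendant '[[0.5,[0,0,0.04],[0,0,0]],[0.5,[0,0,0.08],[0,0,0]],[0.5,[0,0,0.12],[0,0,0]],[0.5,[0,0,0.15],[0,0,0]],[0.5,[0,0,0.17],[0,0,0]],[0.5,[0,0,0.184],[0,0,0]],[0.5,[0,0,0.184],[0,0,0]],[0.5,[0,0,0.184],[0,0,0]],[-1,[0,0,0.184],[0,0,0]],[-1,[0,0,0.184],[0,0,0]]]'
python3 -m pendant '[[-1,[0,0,0],[0,0,0]],[-1,[0,0,0],[0,0,0]],[-1,[0,0,0],[0,0,0]],[-1,[0,0,0],[0,0,0]],[-1,[0,0,0],[0,0,0]],[-1,[0,0,0],[0,0,0]]]'
```

```text
clock: 17.08
tool_pos: [0.6337, -0.0613, 0.1052]
orientation: [-179.9, 0.0, -90.0]
force: [0.5, 0.2, 0.3]
opening: 0.0573
gripper_force: 0.0
clock: 17.58
tool_pos: [0.633, -0.0615, 0.1039]
orientation: [-180.0, -0.0, -90.0]
force: [0.3, 0.8, 2.4]
opening: 0.0312
gripper_force: 30.0
```

```bash
python3 -m pendant '[[-1,[0,0,-0.015],[0,0,0]],[-1,[0,0,-0.05],[0,0,0]],[-1,[0,0,-0.09],[0,0,0]],[-1,[0,0,-0.13],[0,0,0]],[-1,[0,0,-0.17],[0,0,0]],[-1,[-0.02,0,-0.20],[0,0,0]],[-1,[-0.05,0.005,-0.20],[0,0,0]],[-1,[-0.08,0.02,-0.20],[0,0,0]],[-1,[-0.11,0.035,-0.20],[0,0,0]],[-1,[-0.14,0.05,-0.20],[0,0,0]]]'
python3 -m pendant '[[-1,[-0.03,0.015,0],[0,0,0]],[-1,[-0.06,0.03,0],[0,0,0]],[-1,[-0.09,0.04,0],[0,0,0]],[-1,[-0.109,0.0415,0],[0,0,0]],[-1,[-0.109,0.0415,0],[0,0,0]],[-1,[-0.109,0.0415,0],[0,0,0]],[-1,[-0.109,0.0415,0],[0,0,0]],[-1,[-0.109,0.0415,0],[0,0,0]]]'
python3 - <<'E'
from h import *
o=sensors.get_obs();print(o['tool_pos'],o['orientation'],o['opening'])
E
```

```text
clock: 18.42
tool_pos: [0.5816, 0.0795, 0.3031]
orientation: [179.9, 0.0, -90.1]
force: [0.0, 0.7, -1.7]
opening: 0.0314
gripper_force: 30.0
clock: 19.08
tool_pos: [0.5413, 0.1868, 0.3034]
orientation: [180.0, -0.0, -90.1]
force: [-0.8, -0.1, -1.6]
opening: 0.031
gripper_force: 30.0
[0.54128707 0.18678529 0.30335209] [ 1.79974002e+02 -2.15325278e-02 -9.00612693e+01] 0.031015664038319252
```

```bash
python3 -m pendant '[[-1,[-0.001,-0.0005,0.025],[0,0,0]],[-1,[-0.001,-0.0005,0.05],[0,0,0]],[-1,[-0.001,-0.0005,0.075],[0,0,0]],[-1,[-0.001,-0.0005,0.09],[0,0,0]],[-1,[-0.001,-0.0005,0.105],[0,0,0]],[-1,[-0.001,-0.0005,0.12],[0,0,0]],[-1,[-0.001,-0.0005,0.135],[0,0,0]],[-1,[-0.001,-0.0005,0.147],[0,0,0]],[-1,[-0.001,-0.0005,0.155],[0,0,0]],[-1,[-0.001,-0.0005,0.155],[0,0,0]]]'
python3 -m pendant '[[-1,[0,0,0.002],[0,0,0]],[-1,[0,0,0.004],[0,0,0]],[-1,[0,0,0.004],[0,0,0]]]'
```

```text
clock: 19.92
tool_pos: [0.5411, 0.1872, 0.1468]
orientation: [179.8, -0.1, -90.1]
force: [-0.6, -0.1, -0.9]
opening: 0.0312
gripper_force: 30.0
clock: 20.17
tool_pos: [0.5421, 0.1885, 0.145]
orientation: [-180.0, 0.0, -90.0]
force: [0.3, -0.0, -1.7]
opening: 0.0312
gripper_force: 30.0
```

```bash
python3 -m pendant '[[-1,[0,0,0.001],[0,0,0]],[-1,[0,0,0.002],[0,0,0]],[-1,[0,0,0.002],[0,0,0]]]'
python3 -m pendant '[[0.4,[0,0,0],[0,0,0]],[0.4,[0,0,0],[0,0,0]],[0.4,[0,0,0],[0,0,0]],[0.4,[0,0,0],[0,0,0]],[0.4,[0,0,-0.02],[0,0,0]],[0.4,[0,0,-0.05],[0,0,0]],[0.4,[0,0,-0.09],[0,0,0]],[0.4,[0,0,-0.12],[0,0,0]],[0.4,[0,0,-0.14],[0,0,0]],[0.4,[0,0,-0.14],[0,0,0]]]'
```

```text
clock: 20.42
tool_pos: [0.542, 0.1886, 0.1429]
orientation: [-180.0, 0.0, -90.0]
force: [-0.4, 0.8, 0.1]
opening: 0.0313
gripper_force: 30.0
clock: 21.25
tool_pos: [0.5438, 0.1894, 0.2881]
orientation: [-179.6, 0.2, -90.0]
force: [-0.1, 0.7, 0.4]
opening: 0.0613
gripper_force: 0.0
```

```bash
python3 -m pendant '[[0.5,[-0.028,0.028,0],[0,0,0]],[0.5,[-0.056,0.056,0],[0,0,0]],[0.5,[-0.084,0.084,0],[0,0,0]],[0.5,[-0.112,0.112,0],[0,0,0]],[0.5,[-0.14,0.14,0],[0,0,0]],[0.5,[-0.1665,0.166,0],[0,0,0]],[0.5,[-0.1665,0.166,0],[0,0,0]],[0.5,[-0.1665,0.166,0],[0,0,0]],[0.5,[-0.1665,0.166,0],[0,0,0]],[0.5,[-0.1665,0.166,0],[0,0,0]]]'
python3 - <<'E'
from h import *
o=sensors.get_obs();print(o['tool_pos'],o['orientation'],o['opening'])
im=viewer.snapshot("top");cv2.imwrite("pics/top6.png",cv2.resize(im[110:270,50:260],None,fx=3,fy=3)[...,::-1])
for nm,g,z in[("c3",(.5417,.1877,.159),.159),("i2",(.5365,.267,.098),.098)]:
    uv,n=blob(im,proj("top",g),7,.8);print(nm,uv,n,uv is not None and ray("top",uv,z))
E
```

```text
clock: 22.08
tool_pos: [0.3762, 0.3545, 0.2823]
orientation: [180.0, -0.0, -90.1]
force: [0.7, -0.4, 0.2]
opening: 0.0661
gripper_force: 0.0
[0.37622059 0.35450657 0.28231104] [ 1.79989204e+02 -2.54522927e-02 -9.00580041e+01] 0.06612379260013469
c3 [174.05 182.78] 100 [0.53734748 0.1828328  0.159     ]
i2 [148.90909091 185.09090909] 22 [0.53703347 0.26710778 0.098     ]
```

View pics/top6.png

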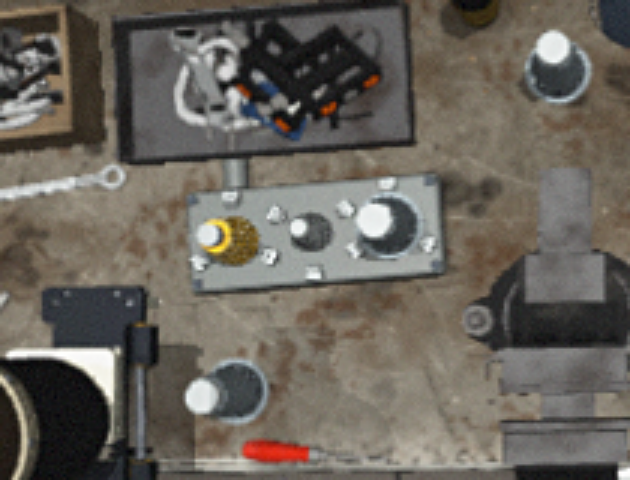

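Cover c3 sits over inlet 3 (crop (377,217)) slightly off the inlet axis. The gauze is on inlet 1 at crop (210,236) and c1 at crop (205,397). Fetching c1.

```bash
python3 -m pendant '[[0.5,[0,0,0.04],[0,0,0]],[0.5,[0,0,0.08],[0,0,0]],[0.5,[0,0,0.12],[0,0,0]],[0.5,[0,0,0.15],[0,0,0]],[0.5,[0,0,0.17],[0,0,0]],[0.5,[0,0,0.179],[0,0,0]],[0.5,[0,0,0.179],[0,0,0]],[0.5,[0,0,0.179],[0,0,0]],[-1,[0,0,0.179],[0,0,0]],[-1,[0,0,0.179],[0,0,0]]]'
python3 -m pendant '[[-1,[0,0,0],[0,0,0]],[-1,[0,0,0],[0,0,0]],[-1,[0,0,0],[0,0,0]],[-1,[0,0,0],[0,0,0]],[-1,[0,0,0],[0,0,0]],[-1,[0,0,0],[0,0,0]]]'
python3 -m pendant '[[-1,[0,0,-0.015],[0,0,0]],[-1,[0,0,-0.05],[0,0,0]],[-1,[0,0,-0.09],[0,0,0]],[-1,[0,0,-0.13],[0,0,0]],[-1,[0,0,-0.17],[0,0,0]],[-1,[0,-0.025,-0.18],[0,0,0]],[-1,[0.002,-0.06,-0.18],[0,0,0]],[-1,[0.004,-0.09,-0.18],[0,0,0]],[-1,[0.006,-0.12,-0.18],[0,0,0]],[-1,[0.008,-0.155,-0.18],[0,0,0]]]'
python3 -m pendant '[[-1,[0,0,0],[0,0,0]],[-1,[0,0,0],[0,0,0]],[-1,[0,0,0],[0,0,0]]]'
```

```text
clock: 22.97
tool_pos: [0.3766, 0.356, 0.1052]
orientation: [-179.9, 0.1, -90.0]
force: [-0.6, -0.7, -0.1]
opening: 0.0576
gripper_force: 0.0
clock: 23.47
tool_pos: [0.376, 0.3553, 0.1038]
orientation: [-180.0, 0.0, -90.0]
force: [-0.4, 0.3, 1.9]
opening: 0.0309
gripper_force: 30.0
clock: 24.3
tool_pos: [0.5315, 0.3468, 0.2834]
orientation: [180.0, 0.0, -90.0]
force: [-0.5, 0.8, -1.4]
opening: 0.0314
gripper_force: 30.0
clock: 24.55
tool_pos: [0.5306, 0.3466, 0.2826]
orientation: [179.9, -0.1, -90.1]
force: [0.0, 0.1, -0.5]
opening: 0.0313
gripper_force: 30.0
```

```bash
python3 -m pendant '[[-1,[-0.0005,0,0.025],[0,0,0]],[-1,[-0.0005,0,0.05],[0,0,0]],[-1,[-0.0005,0,0.07],[0,0,0]],[-1,[-0.0005,0,0.085],[0,0,0]],[-1,[-0.0005,0,0.1],[0,0,0]],[-1,[-0.0005,0,0.115],[0,0,0]],[-1,[-0.0005,0,0.127],[0,0,0]],[-1,[-0.0005,0,0.136],[0,0,0]],[-1,[-0.0005,0,0.139],[0,0,0]],[-1,[-0.0005,0,0.139],[0,0,0]]]'
python3 -m pendant '[[-1,[0,0,0.001],[0,0,0]],[-1,[0,0,0.001],[0,0,0]]]'
python3 -m pendant '[[0.4,[0,0,0],[0,0,0]],[0.4,[0,0,0],[0,0,0]],[0.4,[0,0,0],[0,0,0]],[0.4,[0,0,0],[0,0,0]],[0.4,[0,0,-0.02],[0,0,0]],[0.4,[0,0,-0.05],[0,0,0]],[0.4,[0,0,-0.09],[0,0,0]],[0.4,[0,0,-0.12],[0,0,0]],[0.4,[0,0,-0.16],[0,0,0]],[0.4,[0,0,-0.16],[0,0,0]]]'
```

```text
clock: 25.38
tool_pos: [0.5304, 0.3476, 0.1443]
orientation: [180.0, -0.0, -90.0]
force: [-0.6, 0.4, -0.1]
opening: 0.0313
gripper_force: 30.0
clock: 25.55
tool_pos: [0.5311, 0.3478, 0.1443]
orientation: [-180.0, 0.0, -90.0]
force: [0.5, -0.0, -1.6]
opening: 0.0315
gripper_force: 30.0
clock: 26.38
tool_pos: [0.5337, 0.3489, 0.3129]
orientation: [-179.4, 0.4, -90.0]
force: [1.4, 0.4, 2.9]
opening: 0.0614
gripper_force: 0.0
```

```bash
python3 -m pendant '[[0.5,[0,0,-0.04],[0,0,0]],[0.5,[0.02,0,-0.08],[0,0,0]],[0.5,[0.05,0,-0.10],[0,0,0]],[0.5,[0.09,0,-0.10],[0,0,0]],[0.5,[0.13,0,-0.10],[0,0,0]],[0.5,[0.17,0,-0.10],[0,0,0]],[0.5,[0.21,0,-0.10],[0,0,0]],[0.5,[0.25,0,-0.10],[0,0,0]],[0.5,[0.29,0,-0.10],[0,0,0]],[0.5,[0.29,0,-0.10],[0,0,0]]]'
python3 - <<'E'
from h import *
o=sensors.get_obs();print(o['tool_pos'],o['orientation'],o['joint_pos'])
t=viewer.snapshot("top");s=viewer.snapshot("scene")
a=cv2.resize(t[150:270,290:420],None,fx=4,fy=4);b=cv2.resize(s[170:310,200:350],None,fx=3.4,fy=3.4)
h=max(a.shape[0],b.shape[0]);pad=lambda i:cv2.copyMakeBorder(i,0,h-i.shape[0],0,0,cv2.BORDER_CONSTANT)
c=np.hstack([pad(a),pad(b)]);print(c.shape);cv2.imwrite("pics/box.png",cv2.resize(c,None,fx=.76,fy=.76)[...,::-1])
for nm,g,z in[("c3",(.537,.183,.159),.159),("c1",(.531,.347,.159),.159)]:
    uv,n=blob(t,proj("top",g),9,.8);print(nm,uv,n,uv is not None and ray("top",uv,z))
E
```

```text
clock: 27.22
tool_pos: [0.5301, 0.0521, 0.4047]
orientation: [-179.9, -0.0, -90.2]
force: [-0.9, 0.8, 0.0]
opening: 0.0657
gripper_force: 0.0
[0.53014203 0.05213311 0.40469266] [-1.79905079e+02 -2.81674311e-02 -9.02491399e+01] [ 2.67716374e+01  3.14709987e+00  1.04710414e+00  6.82656863e-02
 -8.78282429e+01 -2.70232981e+01]
(480, 1030, 3)
c3 None 0 False
c1 None 0 False
```

View pics/box.png

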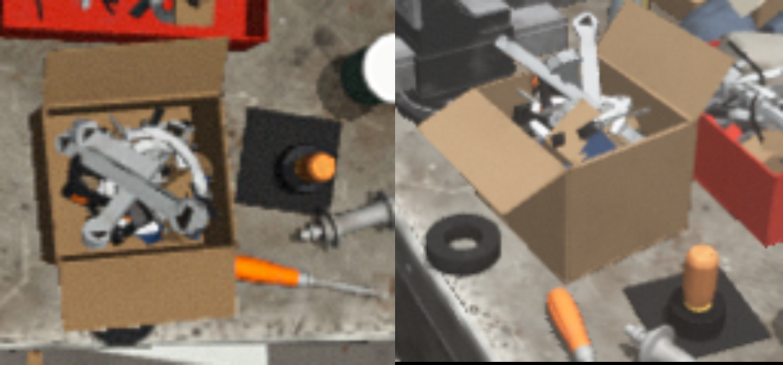

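The left panel (top view) shows the cup on the pad near crop (321,166), off the pad's centre. The right panel (scene) shows it upright, with the box beside it.

```bash
python3 - <<'E'
from h import *
t=viewer.snapshot("top");s=viewer.snapshot("scene")
def mask(i,u,v,r):
    h=cv2.cvtColor(i[v-r:v+r,u-r:u+r],cv2.COLOR_RGB2HSV);m=((h[...,0]<22)&(h[...,1]>110)&(h[...,2]>80)).astype(np.uint8)
    n,l,st,c=cv2.connectedComponentsWithStats(m);k=1+np.argmax(st[1:,4]);return (l==k),np.array([u-r,v-r])
m,o=mask(t,394,205,12);ys,xs=np.nonzero(m);print("top bbox",xs.min()+o[0],xs.max()+o[0],ys.min()+o[1],ys.max()+o[1])
u=xs.max()+o[0]+.5-4.9;v=(ys+o[1])[xs>xs.max()-8].mean();print(u,v,ray("top",(u,v),.082))
m,o=mask(s,318,280,25);ys,xs=np.nonzero(m);print("sc bbox",xs.min()+o[0],xs.max()+o[0],ys.min()+o[1],ys.max()+o[1])
for P in[(.466,-.457),(.469,-.457),(.469,-.460)]:
    print(P,[proj("top",(*P,z)).round(1) for z in(.026,.082)],[proj("scene",(*P,z)).round(1) for z in(.026,.082)])
sc=lambda x,y:(200+(x/.76-520)/3.4,170+y/.76/3.4)
b=ray("scene",sc(565,280),0);print("corner",b,sc(570,165))
for z in(.08,.1,.12,.14,.16,.2):print(z,proj("scene",(b[0],b[1],z)),ray("scene",sc(420,125),z),ray("scene",sc(735,65),z))
tp=lambda x,y:(290+x/.76/4,150+y/.76/4)
for p in[(62,265),(65,330),(45,50),(228,38)]:print([ray("top",tp(*p),z).round(3)[:2] for z in(.1,.15,.2)])
E
```

```text
top bbox 391 400 200 209
395.6 204.38805970149255 [ 0.46925509 -0.45332533  0.082     ]
sc bbox 311 324 265 290
(0.466, -0.457) [array([391., 206.]), array([396.9, 205.5])] [array([315.7, 287.3]), array([317.8, 268. ])]
(0.469, -0.457) [array([391., 205.]), array([396.8, 204.5])] [array([316.8, 286.9]), array([318.9, 267.5])]
(0.469, -0.46) [array([391.9, 205. ]), array([397.8, 204.4])] [array([317.6, 287.7]), array([319.7, 268.3])]
corner [ 0.39756295 -0.35150161  0.        ] (267.6470588235294, 233.8544891640867)
0.08 [266.09284557 251.93697578] [ 0.33813646 -0.15413026  0.08      ] [ 0.70403562 -0.20982444  0.08      ]
0.1 [266.19173724 244.93149317] [ 0.32721193 -0.18403723  0.1       ] [ 0.67910731 -0.23759987  0.1       ]
0.12 [266.29213006 237.75696702] [ 0.31628739 -0.21394419  0.12      ] [ 0.654179   -0.26537529  0.12      ]
0.14 [266.39403111 230.40868079] [ 0.30536286 -0.24385116  0.14      ] [ 0.62925069 -0.29315072  0.14      ]
0.16 [266.49744483 222.8818188 ] [ 0.29443833 -0.27375812  0.16      ] [ 0.60432238 -0.32092614  0.16      ]
0.2 [266.70881253 207.27264258] [ 0.27258926 -0.33357205  0.2       ] [ 0.55446576 -0.37647699  0.2       ]
[array([ 0.379, -0.197]), array([ 0.382, -0.19 ]), array([ 0.384, -0.184])]
[array([ 0.318, -0.198]), array([ 0.323, -0.192]), array([ 0.328, -0.185])]
[array([ 0.583, -0.185]), array([ 0.578, -0.18 ]), array([ 0.572, -0.174])]
[array([ 0.592, -0.362]), array([ 0.586, -0.349]), array([ 0.58 , -0.336])]
```

```bash
python3 -m pendant '[[0.5,[0.04,0.005,0],[0,0,0]],[0.5,[0.08,0.01,0],[0,0,0]],[0.5,[0.12,0.015,0],[0,0,0]],[0.5,[0.16,0.02,0],[0,0,0]],[0.5,[0.20,0.025,0],[0,0,0]],[0.5,[0.24,0.03,0],[0,0,0]],[0.5,[0.28,0.035,0],[0,0,0]],[0.5,[0.32,0.04,0],[0,0,0]],[0.5,[0.36,0.045,0],[0,0,0]],[0.5,[0.40,0.05,0],[0,0,0]]]'
python3 -m pendant '[[0.5,[0.04,0.005,0],[0,0,0]],[0.5,[0.08,0.01,0],[0,0,0]],[0.5,[0.105,0.012,0],[0,0,0]],[0.5,[0.105,0.012,0.04],[0,0,0]],[0.5,[0.105,0.012,0.08],[0,0,0]],[0.5,[0.105,0.012,0.12],[0,0,0]],[0.5,[0.105,0.012,0.16],[0,0,0]],[0.5,[0.105,0.012,0.16],[0,0,0]],[0.5,[0.105,0.012,0.16],[0,0,0]],[0.5,[0.105,0.012,0.16],[0,0,0]]]'
python3 - <<'E'
from h import *
o=sensors.get_obs();print(o['tool_pos'],o['orientation'],o['joint_pos'])
t=viewer.snapshot("top");s=viewer.snapshot("scene")
for nm,g,z in[("c3",(.537,.183,.159),.159),("c1",(.531,.347,.159),.159)]:
    uv,n=blob(t,proj("top",g),9,.8);print(nm,uv,n,uv is not None and ray("top",uv,z))
uv,n=blob(s,(318,280),20,orange=True);print(uv,n)
E
```

```text
clock: 28.25
tool_pos: [0.4812, -0.3432, 0.4033]
orientation: [180.0, 0.0, -89.9]
force: [1.0, 0.5, 0.7]
opening: 0.0656
gripper_force: 0.0
clock: 29.08
tool_pos: [0.4703, -0.4479, 0.2461]
orientation: [-179.9, -0.1, -89.9]
force: [0.8, -0.2, 1.6]
opening: 0.066
gripper_force: 0.0
[ 0.47034489 -0.44786414  0.24612385] [-1.79905374e+02 -1.34684997e-01 -8.99170093e+01] [-26.37303705  17.43417879  -1.29542053   0.08287937 -71.12569848
  26.42942713]
c3 [174.04807692 182.75      ] 104 [0.5374305  0.18283785 0.159     ]
c1 [114.66666667 187.01075269] 93 [0.52842063 0.34844368 0.159     ]
[317.66796875 277.41796875] 256
```

```bash
python3 -m pendant '[[0.5,[0.0065,0.001,0.04],[0,0,0]],[0.5,[0.0065,0.001,0.08],[0,0,0]],[0.5,[0.0065,0.001,0.12],[0,0,0]],[0.5,[0.0065,0.001,0.15],[0,0,0]],[0.5,[0.0065,0.001,0.18],[0,0,0]],[0.5,[0.0065,0.001,0.20],[0,0,0]],[0.5,[0.0065,0.001,0.21],[0,0,0]],[0.5,[0.0065,0.001,0.21],[0,0,0]],[0.5,[0.0065,0.001,0.21],[0,0,0]],[0.5,[0.0065,0.001,0.21],[0,0,0]]]'
python3 -m pendant '[[-1,[0,0,0],[0,0,0]],[-1,[0,0,0],[0,0,0]],[-1,[0,0,0],[0,0,0]],[-1,[0,0,0],[0,0,0]],[-1,[0,0,0],[0,0,0]],[-1,[0,0,0],[0,0,0]],[-1,[0,0,0],[0,0,0]],[-1,[0,0,0],[0,0,0]]]'
```

```text
clock: 30.02
tool_pos: [0.4691, -0.4549, 0.036]
orientation: [-179.8, -0.1, -90.0]
force: [0.6, 0.5, 1.1]
opening: 0.0661
gripper_force: 0.0
clock: 30.68
tool_pos: [0.4681, -0.4542, 0.0339]
orientation: [-180.0, -0.0, -90.0]
force: [1.2, -0.2, 1.9]
opening: 0.0275
gripper_force: 30.0
```

```bash
python3 -m pendant '[[-1,[0,0,-0.015],[0,0,0]],[-1,[0,0,-0.05],[0,0,0]],[-1,[0,0,-0.09],[0,0,0]],[-1,[0,0,-0.13],[0,0,0]],[-1,[0,0,-0.17],[0,0,0]],[-1,[0,0,-0.21],[0,0,0]],[-1,[0,0,-0.25],[0,0,0]],[-1,[0,0,-0.29],[0,0,0]],[-1,[0,0,-0.33],[0,0,0]],[-1,[0,0,-0.35],[0,0,0]]]'
python3 - <<'E'
from h import *
o=sensors.get_obs();print(o['tool_pos'],o['orientation'],o['opening'])
s=viewer.snapshot("scene");t=viewer.snapshot("top")
u=proj("scene",o['tool_pos']).astype(int)
P=o['tool_pos'];print(u,[proj("scene",(P[0],P[1],P[2]+d)).round(1) for d in(.048,-.03)])
a=cv2.resize(s[max(0,u[1]-50):u[1]+50,u[0]-50:u[0]+50],None,fx=5,fy=5);cv2.imwrite("pics/cup.png",a[...,::-1]);print(max(0,u[1]-50),u[0]-50)
E
```

```text
clock: 31.52
tool_pos: [0.4675, -0.4545, 0.389]
orientation: [-179.8, -0.2, -90.0]
force: [0.6, -1.4, -0.7]
opening: 0.0277
gripper_force: 30.0
[ 0.46745992 -0.45453894  0.38896116] [-179.78211285   -0.19535563  -90.0243525 ] 0.027717327788050354
[330 132] [array([333.2, 105.6]), array([329.4, 147.8])]
82 280
```

View pics/cup.png

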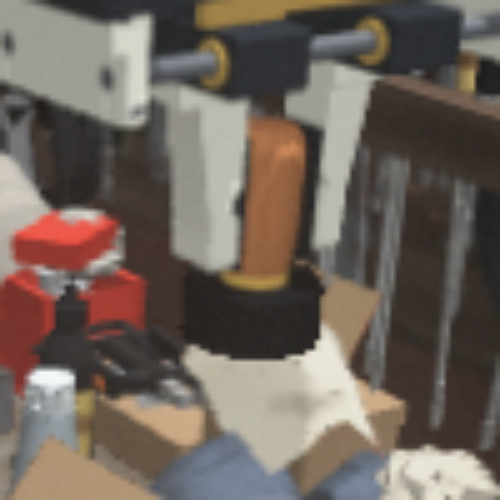

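The picture shows the cup held upright and square between the fingers at crop (252,310). Carrying it to the cover on inlet 3.

```bash
python3 -m pendant '[[-1,[-0.03,-0.003,0],[0,0,0]],[-1,[-0.07,-0.007,0],[0,0,0]],[-1,[-0.11,-0.011,0],[0,0,0]],[-1,[-0.15,-0.015,0],[0,0,0]],[-1,[-0.19,-0.02,0],[0,0,0]],[-1,[-0.23,-0.025,0],[0,0,0]],[-1,[-0.27,-0.03,0],[0,0,0]],[-1,[-0.31,-0.035,0],[0,0,0]],[-1,[-0.35,-0.04,0],[0,0,0]],[-1,[-0.39,-0.045,0],[0,0,0]]]'
python3 -m pendant '[[-1,[-0.04,-0.004,0],[0,0,0]],[-1,[-0.08,-0.008,0],[0,0,0]],[-1,[-0.12,-0.012,0],[0,0,0]],[-1,[-0.16,-0.016,0],[0,0,0]],[-1,[-0.20,-0.02,0],[0,0,0]],[-1,[-0.23,-0.023,0],[0,0,0]],[-1,[-0.245,-0.024,0],[0,0,0]],[-1,[-0.245,-0.024,0],[0,0,0]],[-1,[-0.245,-0.024,0],[0,0,0]],[-1,[-0.245,-0.024,0],[0,0,0]]]'
python3 -m pendant '[[-1,[0,0,0.04],[0,0,0]],[-1,[0,0,0.08],[0,0,0]],[-1,[0,0,0.12],[0,0,0]],[-1,[0,0,0.15],[0,0,0]],[-1,[0,0,0.16],[0,0,0]],[-1,[0,0,0.16],[0,0,0]],[-1,[0,0,0.16],[0,0,0]],[-1,[0,0,0.16],[0,0,0]]]'
python3 - <<'E'
from h import *
o=sensors.get_obs();P=o['tool_pos'];print(P,o['orientation'],o['joint_pos'])
t=viewer.snapshot("top")
print(proj("top",(.5374,.1828,.159)),proj("top",(P[0],P[1],P[2]-.03)))
cv2.imwrite("pics/t9.png",cv2.resize(t[130:240,90:220],None,fx=5,fy=5)[...,::-1])
E
```

```text
clock: 32.45
tool_pos: [0.5116, -0.062, 0.382]
orientation: [179.9, 0.0, -90.0]
force: [2.1, 0.0, -2.0]
opening: 0.0277
gripper_force: 30.0
clock: 33.28
tool_pos: [0.5364, 0.1803, 0.3827]
orientation: [179.9, -0.1, -90.0]
force: [-0.5, 0.2, -2.0]
opening: 0.0276
gripper_force: 30.0
clock: 33.95
tool_pos: [0.5382, 0.1812, 0.2262]
orientation: [-179.8, 0.1, -90.0]
force: [0.4, -0.4, -0.5]
opening: 0.0273
gripper_force: 30.0
[0.53822267 0.18121323 0.2261868 ] [-1.79801873e+02  9.07474759e-02 -9.00362087e+01] [ 3.83831598e+01  1.03908480e+01 -1.33280904e+01  5.69118189e-02
 -6.60694516e+01 -3.84425144e+01]
[174.06178248 182.76080138] [172.16012897 181.31203567]
```

View pics/t9.png

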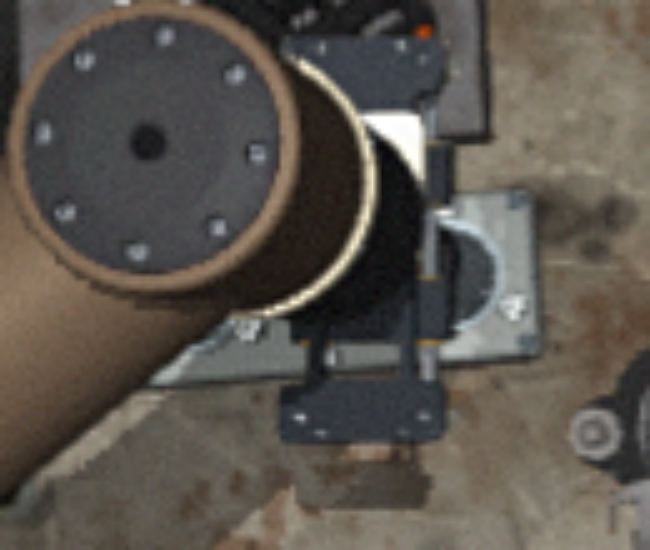

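The arm hides the cup here; only the right edge of the c3 cover shows, at crop (475,275). I'll lower in stages and watch the force.

```bash
python3 -m pendant '[[-1,[-0.0025,0,0.01],[0,0,0]],[-1,[-0.0025,0,0.02],[0,0,0]],[-1,[-0.0025,0,0.03],[0,0,0]],[-1,[-0.0025,0,0.03],[0,0,0]]]'
python3 -m pendant '[[-1,[0,0,0.003],[0,0,0]],[-1,[0,0,0.006],[0,0,0]],[-1,[0,0,0.009],[0,0,0]],[-1,[0,0,0.009],[0,0,0]]]'
```

```text
clock: 34.33
tool_pos: [0.5353, 0.183, 0.1908]
orientation: [179.8, -0.1, -90.0]
force: [0.1, -0.2, -3.2]
opening: 0.0276
gripper_force: 30.0
clock: 34.67
tool_pos: [0.5366, 0.1834, 0.184]
orientation: [180.0, -0.0, -90.0]
force: [1.6, -0.0, -2.0]
opening: 0.0271
gripper_force: 30.0
```

```bash
python3 -m pendant '[[-1,[0,0,0.002],[0,0,0]],[-1,[0,0,0.004],[0,0,0]],[-1,[0,0,0.004],[0,0,0]]]'
```

```text
clock: 34.92
tool_pos: [0.5366, 0.1835, 0.1803]
orientation: [180.0, -0.0, -90.0]
force: [-0.9, -0.6, -1.7]
opening: 0.0274
gripper_force: 30.0
```

```bash
python3 -m pendant '[[-1,[-0.0015,-0.002,0],[0,0,0]],[-1,[-0.003,-0.004,0],[0,0,0]],[-1,[-0.003,-0.004,0.001],[0,0,0]],[-1,[-0.003,-0.004,0.002],[0,0,0]],[-1,[-0.003,-0.004,0.002],[0,0,0]]]'
python3 -m pendant '[[-1,[0,0,0.001],[0,0,0]],[-1,[0,0,0.002],[0,0,0]],[-1,[0,0,0.002],[0,0,0]]]'
python3 -m pendant '[[-1,[0,0,0.001],[0,0,0]],[-1,[0,0,0.002],[0,0,0]],[-1,[0,0,0.002],[0,0,0]]]'
```

```text
clock: 35.33
tool_pos: [0.5406, 0.1865, 0.1782]
orientation: [180.0, -0.0, -90.0]
force: [-0.0, 0.7, -2.3]
opening: 0.0274
gripper_force: 30.0
clock: 35.58
tool_pos: [0.5408, 0.1865, 0.1765]
orientation: [-180.0, -0.0, -90.0]
force: [0.1, 0.8, -0.8]
opening: 0.0272
gripper_force: 30.0
clock: 35.83
tool_pos: [0.5416, 0.187, 0.1754]
orientation: [-179.9, 0.1, -90.0]
force: [0.5, 0.4, 3.2]
opening: 0.0274
gripper_force: 30.0
```

Contact has begun at 175.5 mm, as predicted. Pressing in small steps.

```bash
python3 -m pendant '[[-1,[0,0,0.001],[0,0,0]],[-1,[0,0,0.002],[0,0,0]],[-1,[0,0,0.002],[0,0,0]]]'
python3 -m pendant '[[-1,[0,0,0.001],[0,0,0]],[-1,[0,0,0.002],[0,0,0]],[-1,[0,0,0.002],[0,0,0]]]'
python3 -m pendant '[[-1,[0,0,0.001],[0,0,0]],[-1,[0,0,0.002],[0,0,0]],[-1,[0,0,0.002],[0,0,0]]]'
```

```text
clock: 36.08
tool_pos: [0.5419, 0.1872, 0.1739]
orientation: [-179.8, 0.1, -90.0]
force: [-0.1, 0.7, 6.1]
opening: 0.0277
gripper_force: 30.0
clock: 36.33
tool_pos: [0.542, 0.1871, 0.1722]
orientation: [-179.8, 0.1, -90.0]
force: [-0.2, 0.2, 8.8]
opening: 0.0274
gripper_force: 30.0
clock: 36.58
tool_pos: [0.5402, 0.1863, 0.168]
orientation: [179.9, -0.0, -90.0]
force: [-0.2, -0.2, -1.8]
opening: 0.0274
gripper_force: 30.0
```

It snapped at about 9 N. I'll confirm it has bottomed out.

```bash
python3 -m pendant '[[-1,[0,0,0.001],[0,0,0]],[-1,[0,0,0.002],[0,0,0]],[-1,[0,0,0.002],[0,0,0]]]'
python3 -m pendant '[[-1,[0,0,0.0015],[0,0,0]],[-1,[0,0,0.0015],[0,0,0]],[-1,[0,0,0.0015],[0,0,0]]]'
```

```text
clock: 36.83
tool_pos: [0.5413, 0.1866, 0.1677]
orientation: [-179.9, 0.0, -90.0]
force: [-1.8, -0.8, 9.3]
opening: 0.0277
gripper_force: 30.0
clock: 37.08
tool_pos: [0.5418, 0.1867, 0.1676]
orientation: [-179.8, 0.0, -90.0]
force: [-5.6, -0.8, 17.8]
opening: 0.0274
gripper_force: 30.0
```

```bash
python3 -m pendant '[[-1,[0,0,-0.01],[0,0,0]],[-1,[0,0,-0.03],[0,0,0]],[-1,[0,0,-0.06],[0,0,0]],[-1,[0,0,-0.08],[0,0,0]],[-1,[-0.03,0.002,-0.08],[0,0,0]],[-1,[-0.07,0.005,-0.08],[0,0,0]],[-1,[-0.11,0.009,-0.08],[0,0,0]],[-1,[-0.14,0.011,-0.08],[0,0,0]],[-1,[-0.161,0.012,-0.08],[0,0,0]],[-1,[-0.161,0.012,-0.08],[0,0,0]]]'
python3 -m pendant '[[-1,[0,0,0],[0,0,0]],[-1,[0,0,0],[0,0,0]],[-1,[0,0,0],[0,0,0]]]'
python3 - <<'E'
from h import *
t=viewer.snapshot("top")
for nm,g,z in[("c3",(.5417,.1877,.15),.15),("c1",(.5284,.3484,.159),.159)]:
    uv,n=blob(t,proj("top",g),8,.8);print(nm,uv,n,uv is not None and ray("top",uv,z))
E
```

```text
clock: 37.92
tool_pos: [0.5282, 0.3511, 0.2437]
orientation: [179.9, -0.0, -89.9]
force: [0.4, -0.5, -1.7]
opening: 0.0278
gripper_force: 30.0
clock: 38.17
tool_pos: [0.5289, 0.3465, 0.2449]
orientation: [180.0, -0.0, -90.1]
force: [0.3, 0.0, -1.1]
opening: 0.0278
gripper_force: 30.0
c3 [173.25773196 182.01030928] 97 [0.54029025 0.18665318 0.15      ]
c1 [119.5 185.5] 6 [0.53238646 0.33487593 0.159     ]
```

Cover c3 is now upright on its axis. Lowering over c1.

```bash
python3 -m pendant '[[-1,[-0.0015,0,0.02],[0,0,0]],[-1,[-0.0015,0,0.035],[0,0,0]],[-1,[-0.0015,0,0.045],[0,0,0]],[-1,[-0.0015,0,0.05],[0,0,0]],[-1,[-0.0015,0,0.053],[0,0,0]],[-1,[-0.0015,0,0.056],[0,0,0]],[-1,[-0.0015,0,0.059],[0,0,0]],[-1,[-0.0015,0,0.059],[0,0,0]]]'
python3 -m pendant '[[-1,[0,0,0.002],[0,0,0]],[-1,[0,0,0.004],[0,0,0]],[-1,[0,0,0.006],[0,0,0]],[-1,[0,0,0.006],[0,0,0]]]'
```

```text
clock: 38.88
tool_pos: [0.5289, 0.349, 0.186]
orientation: [-180.0, 0.0, -90.0]
force: [-0.3, -0.5, -2.3]
opening: 0.0273
gripper_force: 30.0
clock: 39.22
tool_pos: [0.5286, 0.349, 0.1797]
orientation: [180.0, -0.0, -90.0]
force: [-0.8, 0.5, -1.6]
opening: 0.027
gripper_force: 30.0
```

Now shift to the inlet axis (+2 mm x, -1.5 mm y) and press in steps.

```bash
python3 -m pendant '[[-1,[0.001,-0.001,0],[0,0,0]],[-1,[0.0015,-0.002,0.001],[0,0,0]],[-1,[0.0015,-0.002,0.003],[0,0,0]],[-1,[0.0015,-0.002,0.004],[0,0,0]],[-1,[0.0015,-0.002,0.004],[0,0,0]]]'
python3 -m pendant '[[-1,[0,0,0.001],[0,0,0]],[-1,[0,0,0.002],[0,0,0]],[-1,[0,0,0.002],[0,0,0]]]'
python3 -m pendant '[[-1,[0,0,0.001],[0,0,0]],[-1,[0,0,0.002],[0,0,0]],[-1,[0,0,0.002],[0,0,0]]]'
python3 -m pendant '[[-1,[0,0,0.001],[0,0,0]],[-1,[0,0,0.002],[0,0,0]],[-1,[0,0,0.002],[0,0,0]]]'
```

```text
clock: 39.63
tool_pos: [0.5311, 0.3475, 0.1762]
orientation: [-180.0, 0.0, -90.0]
force: [-0.6, -1.1, 0.4]
opening: 0.0276
gripper_force: 30.0
clock: 39.88
tool_pos: [0.5315, 0.3478, 0.1751]
orientation: [-179.9, 0.0, -90.0]
force: [1.0, -1.0, 4.8]
opening: 0.0275
gripper_force: 30.0
clock: 40.13
tool_pos: [0.5319, 0.348, 0.1738]
orientation: [-179.8, 0.1, -90.0]
force: [0.7, -0.7, 7.7]
opening: 0.0273
gripper_force: 30.0
clock: 40.38
tool_pos: [0.5323, 0.3481, 0.1726]
orientation: [-179.8, 0.1, -90.0]
force: [0.6, -2.0, 11.7]
opening: 0.0275
gripper_force: 30.0
```

```bash
python3 -m pendant '[[-1,[0,0,0.001],[0,0,0]],[-1,[0,0,0.0015],[0,0,0]],[-1,[0,0,0.0015],[0,0,0]]]'
python3 -m pendant '[[-1,[0,0,0.001],[0,0,0]],[-1,[0,0,0.0015],[0,0,0]],[-1,[0,0,0.0015],[0,0,0]]]'
python3 -m pendant '[[-1,[0,0,0.0015],[0,0,0]],[-1,[0,0,0.0015],[0,0,0]],[-1,[0,0,0.0015],[0,0,0]]]'
```

```text
clock: 40.63
tool_pos: [0.5308, 0.3477, 0.169]
orientation: [-180.0, 0.1, -90.0]
force: [-0.4, 0.1, -2.3]
opening: 0.0274
gripper_force: 30.0
clock: 40.88
tool_pos: [0.5311, 0.3477, 0.1677]
orientation: [-180.0, 0.0, -90.0]
force: [-1.1, -1.1, 7.2]
opening: 0.0273
gripper_force: 30.0
clock: 41.13
tool_pos: [0.5316, 0.3479, 0.1676]
orientation: [-179.9, 0.1, -90.0]
force: [-3.1, -2.1, 13.4]
opening: 0.0273
gripper_force: 30.0
```

```bash
python3 -m pendant '[[-1,[0,0,-0.01],[0,0,0]],[-1,[0,0,-0.03],[0,0,0]],[-1,[0,0,-0.06],[0,0,0]],[-1,[0,0,-0.1],[0,0,0]],[-1,[0,0,-0.14],[0,0,0]],[-1,[0,0,-0.18],[0,0,0]],[-1,[0,0,-0.22],[0,0,0]],[-1,[0.03,0.003,-0.225],[0,0,0]],[-1,[0.07,0.006,-0.225],[0,0,0]],[-1,[0.11,0.009,-0.225],[0,0,0]]]'
python3 -m pendant '[[-1,[0.04,0.003,0],[0,0,0]],[-1,[0.08,0.006,0],[0,0,0]],[-1,[0.12,0.009,0],[0,0,0]],[-1,[0.16,0.012,0],[0,0,0]],[-1,[0.20,0.015,0],[0,0,0]],[-1,[0.24,0.018,0],[0,0,0]],[-1,[0.28,0.021,0],[0,0,0]],[-1,[0.32,0.025,0],[0,0,0]],[-1,[0.36,0.028,0],[0,0,0]],[-1,[0.40,0.031,0],[0,0,0]]]'
python3 -m pendant '[[-1,[0.04,0.003,0],[0,0,0]],[-1,[0.08,0.006,0],[0,0,0]],[-1,[0.12,0.01,0],[0,0,0]],[-1,[0.16,0.013,0],[0,0,0]],[-1,[0.20,0.016,0],[0,0,0]],[-1,[0.24,0.02,0],[0,0,0]],[-1,[0.27,0.022,0],[0,0,0]],[-1,[0.287,0.022,0],[0,0,0]],[-1,[0.287,0.022,0],[0,0,0]],[-1,[0.287,0.022,0],[0,0,0]]]'
python3 -m pendant '[[-1,[0,0,0],[0,0,0]],[-1,[0,0,0],[0,0,0]]]'
python3 - <<'E'
from h import *
t=viewer.snapshot("top")
for nm,g,z in[("c3",(.5417,.1877,.15),.15),("c1",(.531,.347,.15),.15)]:
    uv,n=blob(t,proj("top",g),8,.8);print(nm,uv,n,uv is not None and ray("top",uv,z))
tp=lambda x,y:(290+x/.76/4,150+y/.76/4)
P=[ray("top",tp(*p),.004) for p in[(250,108),(340,122),(330,212),(235,200)]];print(np.round(P,3),np.mean(P,0))
E
```

```text
clock: 41.97
tool_pos: [0.5212, 0.2372, 0.3903]
orientation: [179.9, 0.0, -89.9]
force: [0.8, 0.2, -1.7]
opening: 0.0271
gripper_force: 30.0
clock: 42.8
tool_pos: [0.4896, -0.1641, 0.3904]
orientation: [180.0, 0.0, -90.0]
force: [1.4, -0.2, -1.7]
opening: 0.0276
gripper_force: 30.0
clock: 43.63
tool_pos: [0.4681, -0.4501, 0.3889]
orientation: [179.9, 0.1, -90.1]
force: [-0.7, 0.4, -1.6]
opening: 0.0275
gripper_force: 30.0
clock: 43.8
tool_pos: [0.4687, -0.4485, 0.3907]
orientation: [-180.0, 0.0, -90.0]
force: [-0.4, 0.1, -2.1]
opening: 0.0273
gripper_force: 30.0
c3 [173.25773196 181.94845361] 97 [0.54046257 0.18665264 0.15      ]
c1 [115.5212766  186.91489362] 94 [0.52934339 0.34886929 0.15      ]
[[ 0.532 -0.407  0.004]
 [ 0.516 -0.5    0.004]
 [ 0.423 -0.486  0.004]
 [ 0.438 -0.388  0.004]] [ 0.47703751 -0.44528844  0.004     ]
```

```bash
python3 -m pendant '[[-1,[0,-0.006,0.04],[0,0,0]],[-1,[0,-0.006,0.08],[0,0,0]],[-1,[0,-0.006,0.12],[0,0,0]],[-1,[0,-0.006,0.16],[0,0,0]],[-1,[0,-0.006,0.20],[0,0,0]],[-1,[0,-0.006,0.24],[0,0,0]],[-1,[0,-0.006,0.28],[0,0,0]],[-1,[0,-0.006,0.31],[0,0,0]],[-1,[0,-0.006,0.33],[0,0,0]],[-1,[0,-0.006,0.34],[0,0,0]]]'
python3 -m pendant '[[-1,[0,0,0.005],[0,0,0]],[-1,[0,0,0.01],[0,0,0]],[-1,[0,0,0.013],[0,0,0]],[-1,[0,0,0.0145],[0,0,0]],[-1,[0,0,0.0145],[0,0,0]],[-1,[0,0,0.0145],[0,0,0]]]'
```

```text
clock: 44.68
tool_pos: [0.4735, -0.4476, 0.0477]
orientation: [179.8, 0.1, -90.0]
force: [-0.2, -0.8, -1.5]
opening: 0.0275
gripper_force: 30.0
clock: 45.18
tool_pos: [0.475, -0.4498, 0.0371]
orientation: [-179.9, -0.0, -90.0]
force: [-0.1, 1.4, -1.9]
opening: 0.0278
gripper_force: 30.0
```

```bash
python3 -m pendant '[[-1,[0,0,0.001],[0,0,0]],[-1,[0,0,0.002],[0,0,0]],[-1,[0,0,0.002],[0,0,0]],[-1,[0,0,0.002],[0,0,0]]]'
python3 -m pendant '[[-1,[0,0,0.001],[0,0,0]],[-1,[0,0,0.001],[0,0,0]],[-1,[0,0,0.001],[0,0,0]]]'
```

```text
clock: 45.52
tool_pos: [0.4745, -0.4495, 0.0341]
orientation: [-180.0, -0.0, -90.0]
force: [0.2, 0.1, -1.9]
opening: 0.0278
gripper_force: 30.0
clock: 45.77
tool_pos: [0.4747, -0.4496, 0.0338]
orientation: [-180.0, -0.0, -90.0]
force: [-1.3, 1.8, 4.8]
opening: 0.0278
gripper_force: 30.0
```

The cup is on the pad. Release, lift straight up, retreat and verify.

```bash
python3 -m pendant '[[0.3,[0,0,0],[0,0,0]],[0.3,[0,0,0],[0,0,0]],[0.3,[0,0,0],[0,0,0]],[0.3,[0,0,0],[0,0,0]],[0.3,[0,0,-0.02],[0,0,0]],[0.3,[0,0,-0.05],[0,0,0]],[0.3,[0,0,-0.09],[0,0,0]],[0.3,[0,0,-0.13],[0,0,0]],[0.3,[0,0,-0.17],[0,0,0]],[0.3,[0,0,-0.21],[0,0,0]]]'
python3 -m pendant '[[0.3,[0,0,-0.04],[0,0,0]],[0.3,[0,0,-0.08],[0,0,0]],[0.3,[0,0,-0.12],[0,0,0]],[0.3,[-0.03,0,-0.12],[0,0,0]],[0.3,[-0.06,0,-0.12],[0,0,0]],[0.3,[-0.1,0,-0.12],[0,0,0]],[0.3,[-0.14,0,-0.12],[0,0,0]],[0.3,[-0.18,0,-0.12],[0,0,0]],[0.3,[-0.22,0,-0.12],[0,0,0]],[0.3,[-0.22,0,-0.12],[0,0,0]]]'
python3 - <<'E'
from h import *
t=viewer.snapshot("top");s=viewer.snapshot("scene")
a=cv2.resize(t[160:230,90:200],None,fx=4,fy=4);b=cv2.resize(s[230:330,270:370],None,fx=2.8,fy=2.8);c=cv2.resize(t[170:240,350:420],None,fx=4,fy=4)
b=cv2.resize(b,(280,280));a=cv2.resize(a,(440,280));d=cv2.resize(s[120:190,170:260],(360,280))
im=np.vstack([np.hstack([a,d]),cv2.copyMakeBorder(np.hstack([b,c]),0,0,0,240,cv2.BORDER_CONSTANT)])
cv2.imwrite("pics/end.png",im[...,::-1]);print(im.shape,sensors.get_obs()['clock'])
E
```

```text
clock: 46.6
tool_pos: [0.4742, -0.4493, 0.245]
orientation: [-180.0, 0.0, -90.0]
force: [1.1, -0.2, -0.1]
opening: 0.0568
gripper_force: 0.0
clock: 47.43
tool_pos: [0.4746, -0.2244, 0.3639]
orientation: [-179.9, 0.1, -89.8]
force: [-1.0, -0.6, 0.7]
opening: 0.057
gripper_force: 0.0
(560, 800, 3) 47.5333
```

View pics/end.png

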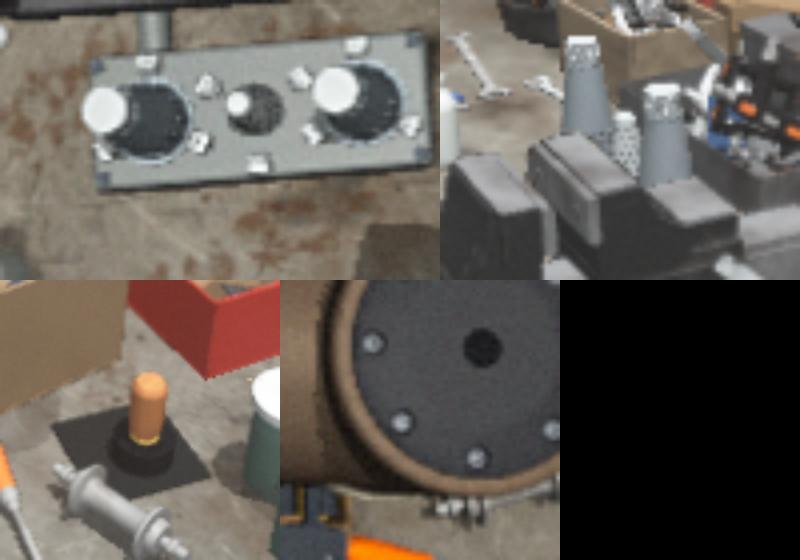

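The final view shows both covers seated and upright on the end inlets, at crop (105,110) and (335,90), with the cup standing upright on the pad. Handing in.

```bash
python3 -c "
from plant import workorder
print(workorder.close_job())"
```

```text
the job is handed in; nothing more can be done
None
```

I fitted both gauzes on inlets 1 and 3, pressed a cover home over each with the seating cup, stood the cup upright on its pad, and handed the job in at about 47.5 s.

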